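Check a spice tin into the pantry reader

TASK

Stand the metal spice tin upright in the round seat of the pantry reader's carriage, with its paper label facing straight at the dark window of the reader block. Then slide the carriage, with the tin on it, towards the block until it clicks past its spring catch and stays fully home. Set the tin down rather than dropping it, and leave the salt shaker, the glass jar and the mug where they stand.

Things in the scene. Friction and masses are not known exactly. Their poses are not given: they have to be found in the camera images.
- tin: The spice tin: closed bare-metal cylinder with a darker steel lid (top 18 mm), 56 mm across, 80 mm tall, about 0.2 kg. Origin: centre of its underside; z up; +x points out through the middle of its label. White label with dark code bars, 11 to 57 mm up, over 80 degrees of the side; a 12 mm white seal strip runs from it up and over the lid to the centre: from above it points to the label side.
- tin_label (a point): Point on the tin's side at the middle of its label, 28 mm from the tin's axis and 34 mm up.
- reader: The pantry reader, fixed on the counter: a grey slide bed 110 mm wide (its x) and 330 mm long (its y), with a white reader block 100 x 72 mm, 115 mm high, at its +y end. Origin: centre of the bed's underside; the carriage slides along its +y axis towards the block, whose face with the window is at y = +90 mm.
- reader_window (a point): Centre of the dark window (62 x 50 mm) on the block's face that looks along the bed's -y axis, 68 mm above the counter.
- carriage_seat (a point): Centre of the round seat's floor on the carriage, 30 mm above the counter; axes as the reader's. The seat is 62 mm across inside a raised ring 6 mm high, 72 mm outside. It moves with the carriage: at joint 0 it is 80 mm behind (-y of) the reader's origin, at home 30 mm ahead of it.
- tab_top (a point): Centre of the top of the carriage's upright push tab, 85 mm above the counter: a grey plate 44 mm wide (reader's x), 12 mm thick (y), 55 mm tall, its middle 62 mm behind (-y of) the seat's centre. Its back face may be pushed, or the tab pinched from above. It moves with the carriage.
- carriage (a joint): Travel of the carriage along the reader's +y, m: 0 fully out, 0.110 home at its end stop; starts at 0 to 0.03. Friction about 1.5 N; stays where left. From 0.096 a spring ball resists with up to about 9 N more until 0.104; past that it snaps the carriage on to 0.110 by itself and holds it there.
- shaker: Bystander: white ceramic salt shaker, 48 mm in diameter, 83 mm tall. Origin: centre of its underside.
- jar: Bystander: closed glass jar with a wooden lid, 64 mm in diameter, 90 mm tall. Origin: centre of its underside.
- mug: Bystander: white mug, 80 mm in diameter, 90 mm tall, handle along its +y. Origin: centre of its underside.
There are look-alikes about, which are no part of the job. What is shaped like the tin but blue or purple is not meant.

How it is judged:
By the outcome, as a careful person would: the job done as asked, in the order asked, and still so for the second after the job is handed in, with the robot touching nothing.
It also fails if it takes over 59 s, if anything falls off the work surface, if the arm or the gripper's body presses on something with over 40 N, if the wrist force passes 120 N, or if a joint passes its speed limit or range.

ROBOT

A 6-joint arm with a two-finger parallel gripper is mounted at the origin on the work surface. World frame = base frame: x ahead of the robot, y to its left, z up, the work surface at z = 0. Lengths are in m, angles in degrees, forces in N, time in s.
With the tool pointing down it reaches from about 0.35 to 0.875 m from the base axis. Payload 4.2 kg.
Tool frame: the origin (TCP) lies at the very end of the fingers, on their centre line; the grasp point (between the pads) lies 19 mm behind it; z points along the fingers, y is the line along which they close (so a half turn about z gives the same grasp; the last joint's range is limited). The gripper opens to 87 mm and grips with 3 to 60 N. Pads are 19 mm wide; open, the fingers measure 117 mm over their backs; the gripper's body (75 mm by 190 mm) begins 51 mm behind the grasp point.
Start: joints at [-55.829, 22.042, 0.453, 0, -68.411, -14.817], TCP at [0.207, -0.59, 0.223] pointing down, gripper open.
Joint ranges: [-179.83, 179.83], [-69.29, 118.12], [-61.27, 80.66], [-181.25, 117.63], [-171.15, -9.14], [-177.46, 177.46]. Speed limits (degrees/s): [159.86, 159.86, 180, 180, 180, 180].

INTERFACE

Orientations are given as a 3x3 rotation matrix whose columns are the frame's x, y, z axes.
In Python, from station import r gives the robot as it stands.
- The arm moves only by the tool jog_arm, never from a script. Its argument "plan" is text: rows parted by semicolons, each of 7 numbers parted by spaces: the shift along the tool's x, y, z normalised to -1 to 1, where 1 is 0.025 m, then the turn, a rotation vector about the tool's x, y, z normalised to -1 to 1, where 1 is 8 degrees, then the closure, from -1 (fully open) to 1 (shut). A call has exactly 10 rows; each row shifts and turns the commanded pose from where the row before left it, along the tool's axes as they then stand; what a row does not reach is not made up. A row lasts 1/10 s, in which the tool goes at most 50 mm and 8.59 degrees, less where a joint would pass 70% of its speed; a pose out of reach is approached as far as the arm can. A call with a number of a shift or a turn outside -1 to 1 is refused whole. A call with a gripper value outside its range is refused whole. The fingers move at their own pace and stop on an object; the grip force is fixed at half the most. Time passes only in rows, so rows that do not move let the fingers close, or fill a call up. It gives the time, the measured TCP pose, the force, the opening and the grip force at its end, in the units of the state.
- r.sense(): the state, without advancing time (a new reading comes with each control period).
- r.capture(name): name is "scene" or "top" or "wrist"; returns (picture, depth): 420x560x3 uint8, red, green, blue; 420x560 float32, m along the optical axis (not along the pixel's ray), 0 where there is no reading.
- r.get_calibration(name): a dict with "mtx" (3x3 intrinsics, pixels), "extrinsics" (4x4, takes a point from camera to world coordinates). Camera axes: x right, y up, looking along -z (the intrinsics and any distortion apply to the point x, -y, -z); pixel columns grow to the right and rows downward; lengths in m; the calibration is good to about 2 mm. The wrist camera is an equidistant fisheye: a pixel r from the principal point sees the ray r / f radians off the axis. A picture is of the moment at which its call begins: read the wrist's pose just before it. get_calibration takes no time and is no camera call; for the wrist camera it gives the pose at the moment of the call.
- r.finish_job(): hands the job in; it is judged then, once.
The state is a dict: "time_s": time; "joints": joint angles; "joint_velocities": joint speeds; "effort": joint torques, N m; "tcp_pos": TCP position; "ee_rot": TCP orientation; "wrist_force": force on the tool from outside, world axes, zero at the start; "moment": the same for the moment, N m; "gripper_width": opening from 0.0 (shut) to 1.0 (fully open); "gripper_force": force on a finger pad.
Only numpy, scipy, OpenCV 4.12 (cv2) and the standard library are available. Lean on these libraries where they do the work, as an engineer would, in place of code of your own. Each camera call takes 0.05 s, during which the arm holds its last target. There are 200 camera calls.

## Working session

There is one attempt and no reset: what is moved stays moved. The work goes in short steps, Python scripts to look and compute and a tool call to move; the robot and the scene stay as the last step left them, time stands still between calls to the robot, and variables do not carry over. Pictures are saved under pics/ and viewed, at most 10 in all, crops included, and the job is handed in when it is done.

Besides the shell and the picture viewer there is one more tool, called after "Call:" as name(argument=value, ...), one argument or row to a line, values as JSON. jog_arm: Moves the arm, as the interface text tells. Scaled input: -1 to 1 covers 0.025 m each way for a shift and 8 degrees each way for a turn. Its arguments: {"type":"object","properties":{"plan":{"type":"string"}},"required":["plan"]}

```bash
mkdir -p pics; cat > h.py <<'E'
import numpy as np,cv2
from station import r
def cap(n):
    c=r.get_calibration(n); p,d=r.capture(n); return p,d,np.array(c['mtx']),np.array(c['extrinsics']),c
def ray(K,E,u,v):
    d=np.array([(u-K[0,2])/K[0,0],-(v-K[1,2])/K[1,1],-1.]); return E[:3,3],E[:3,:3]@d
def plane(K,E,u,v,z):
    o,d=ray(K,E,u,v); return o+d*(z-o[2])/d[2]
def cloud(D,K,E):
    v,u=np.mgrid[:D.shape[0],:D.shape[1]]
    P=np.stack([(u-K[0,2])/K[0,0]*D,-(v-K[1,2])/K[1,1]*D,-D],-1)
    return P@E[:3,:3].T+E[:3,3]
E
python3 - <<'E'
from h import *
for n in('scene','top'):
    p,d,K,E,c=cap(n); np.savez('%s0.npz'%n,p=p,d=d,K=K,E=E)
    cv2.imwrite('pics/%s0.png'%n,p[:,:,::-1]); print(n,K.round(1).tolist(),E.round(3).tolist(),[k for k in c],c.get('distortion'),(d==0).mean())
print(r.sense())
E
```

```text
scene [[385.6, 0.0, 283.2], [0.0, 385.6, 214.9], [0.0, 0.0, 1.0]] [[-0.099, -0.574, 0.813, 1.192], [0.995, -0.073, 0.07, 0.017], [0.019, 0.816, 0.578, 0.581], [0.0, 0.0, 0.0, 1.0]] ['mtx', 'extrinsics'] None 0.00415391156462585
top [[391.0, 0.0, 282.2], [0.0, 391.0, 208.2], [0.0, 0.0, 1.0]] [[0.021, 0.995, -0.101, 0.425], [-0.999, 0.018, -0.03, -0.063], [-0.028, 0.101, 0.994, 0.989], [0.0, 0.0, 0.0, 1.0]] ['mtx', 'extrinsics'] None 0.004111394557823129
{'time_s': 0.1, 'joints': array([-5.58287324e+01,  2.20862793e+01,  3.86661721e-01, -2.66598035e-02,
       -6.84105163e+01, -1.48153529e+01]), 'joint_velocities': array([ 0.0641211 , -0.15540624,  0.0959262 ,  0.05718129,  0.00765499,
        0.10531865]), 'effort': array([-1.26295712e-03, -3.91689062e+01,  1.87936521e+01,  4.23183829e+00,
        1.35076343e-02, -6.87523493e-05]), 'tcp_pos': array([ 0.20697446, -0.58915577,  0.22155985]), 'ee_rot': array([[-9.43534797e-01, -3.31272647e-01, -7.21652161e-04],
       [-3.31273425e-01,  9.43533019e-01,  1.83333302e-03],
       [ 7.35695608e-05,  1.96887768e-03, -9.99998059e-01]]), 'wrist_force': array([-0.2063524 ,  0.2626133 , -0.22072818]), 'moment': array([ 0.0109667 ,  0.02362143, -0.00425597]), 'gripper_force': 0.0, 'gripper_width': 0.9988261143443471}
```

```bash
ls pics
```

```text
scene0.png
top0.png
```

View pics/scene0.png

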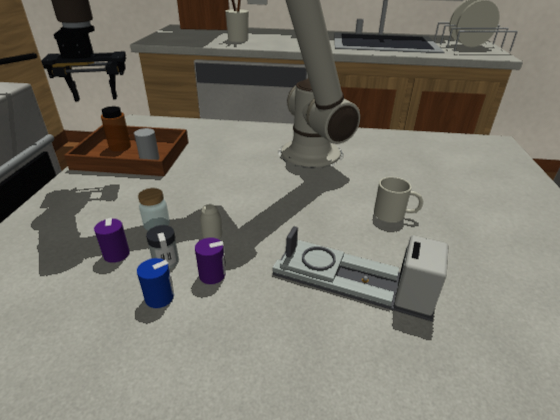

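View pics/top0.png

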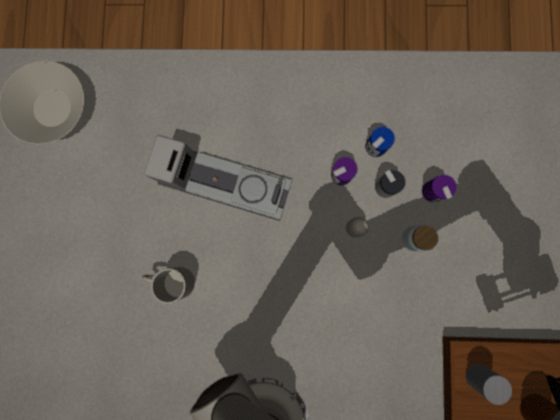

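Top view: the dark-lidded metal tin with a white seal is at (392,182), and in the scene view at (162,247). The look-alikes are purple at (345,170) and (440,188) and blue at (380,140), plus a grey can in the tray at (497,388). Only (392,182) is bare metal with a steel lid and code-bar label. I'll confirm it in a crop and measure.

```bash
python3 - <<'E'
from h import *
S=np.load('scene0.npz');T=np.load('top0.npz')
a=cv2.resize(T['p'][120:260,320:470],None,fx=3.6,fy=3.6,interpolation=cv2.INTER_CUBIC)[:,:,::-1]
cv2.imwrite('pics/c1.png',a)
b=cv2.resize(T['p'][120:230,135:305],None,fx=4.5,fy=4.5,interpolation=cv2.INTER_CUBIC)[:,:,::-1]
cv2.imwrite('pics/c2.png',b)
C=cloud(T['d'],T['K'],T['E']); CS=cloud(S['d'],S['K'],S['E'])
for n,(u,v) in dict(tin=(392,184),blue=(385,135),p1=(345,170),p2=(441,188),shaker=(357,226),jar=(425,237),mug=(170,280),seat=(252,189),tab=(283,195),block=(165,160)).items():
    print(n,C[v,u].round(3),end=' ')
    z=C[v,u][2]; m=(abs(C[...,2]-z)<.008)
    k,l=cv2.connectedComponents(m.astype(np.uint8)); q=C[l==l[v,u]]
    (x,y),w,ang=cv2.minAreaRect(q[:,:2].astype(np.float32)); print('rect',round(x,4),round(y,4),np.round(w,3),round(ang,1),'n',len(q))
print('scene tin lid',CS[236,157].round(3), CS[236,170].round(3),'seat',CS[258,318].round(3),'tab',CS[231,292].round(3))
E
```

```text
tin [ 0.578 -0.291  0.082] rect 0.5839 -0.2947 [0.056 0.055] 3.7 n 466
blue [ 0.695 -0.275  0.084] rect 0.6878 -0.2706 [0.054 0.057] 45.9 n 450
p1 [ 0.611 -0.182  0.078] rect 0.6136 -0.1831 [0.056 0.054] 1.8 n 456
p2 [ 0.571 -0.404  0.081] rect 0.5747 -0.4113 [0.055 0.056] 66.4 n 480
shaker [ 0.479 -0.21   0.081] rect 0.4782 -0.2169 [0.035 0.035] 89.3 n 196
jar [ 0.456 -0.362  0.091] rect 0.4543 -0.3649 [0.055 0.055] 70.9 n 500
mug [0.339 0.243 0.005] rect 0.3291 0.2325 [0.059 0.051] 51.7 n 414
seat [0.569 0.041 0.031] rect 0.5658 0.0267 [0.119 0.096] 74.1 n 1574
tab [ 0.558 -0.036  0.007] rect 0.4751 -0.0068 [0.954 1.485] 0.5 n 120175
block [0.62  0.234 0.116] rect 0.6241 0.2359 [0.071 0.1  ] 74.1 n 1303
scene tin lid [ 0.596 -0.295  0.08 ] [ 0.595 -0.267  0.083] seat [0.566 0.04  0.03 ] tab [ 0.551 -0.019  0.085]
```

View pics/c1.png

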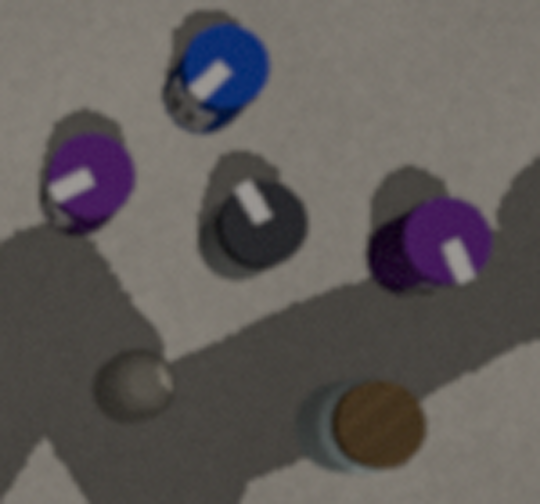

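View pics/c2.png

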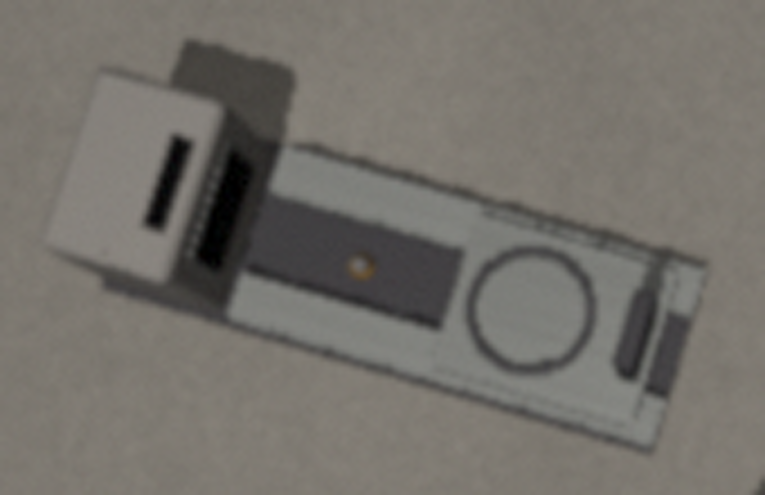

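The crop confirms it: at (260,223) there's a dark steel lid with a white seal pointing up-left (label heading roughly 30° in world), and the neighbours are blue or purple. The reader axis is at 74.1°, and the heights check out (lid 0.081, seat 0.030, tab 0.085). I'm moving above the tin.

Call:
jog_arm(
  plan="-0.9 0.3 0 0 0 0 -1;-0.9 0.3 0 0 0 0 -1;-0.9 0.3 0 0 0 0 -1;-0.9 0.3 0 0 0 0 -1;-0.9 0.3 0 0 0 0 -1;-0.9 0.3 0 0 0 0 -1;-0.9 0.3 0 0 0 0 -1;-0.9 0.3 0 0 0 0 -1;-0.9 0.3 0 0 0 0 -1;-0.9 0.3 0 0 0 0 -1",
)

```text
time_s: 1.1
tcp_pos: [0.3951, -0.4434, 0.222]
ee_rot: [[-0.944, -0.331, -0.001], [-0.331, 0.944, 0.001], [0.0, 0.001, -1.0]]
wrist_force: [1.5, 0.3, -0.2]
gripper_width: 1.002
gripper_force: 0.0
```

Call:
jog_arm(
  plan="-0.9 0.3 0 0 0 0 -1;-0.9 0.3 0 0 0 0 -1;-0.9 0.3 0 0 0 0 -1;-0.9 0.3 0 0 0 0 -1;-0.9 0.3 0 0 0 0 -1;-0.9 0.3 0 0 0 0 -1;-0.9 0.3 0 0 0 0 -1;-0.9 0.3 0 0 0 0 -1;-0.5 0.1 0 0 0 0 -1;0 0 0 0 0 0 -1",
)

```text
time_s: 2.1
tcp_pos: [0.5563, -0.3207, 0.2217]
ee_rot: [[-0.943, -0.333, -0.001], [-0.333, 0.943, 0.0], [0.001, 0.001, -1.0]]
wrist_force: [0.4, -0.2, -0.2]
gripper_width: 0.999
gripper_force: 0.0
```

```bash
cat >> h.py <<'E'
def fray(K,E,u,v):
    x,y=(u-K[0,2]),(v-K[1,2]); rr=np.hypot(x,y)+1e-9; t=rr/K[0,0]
    d=np.array([x/rr*np.sin(t),-y/rr*np.sin(t),-np.cos(t)]); return E[:3,3],E[:3,:3]@d
def fplane(K,E,u,v,z):
    o,d=fray(K,E,u,v); return o+d*(z-o[2])/d[2]
def fproj(K,E,P):
    q=E[:3,:3].T@(np.asarray(P)-E[:3,3]); x,y,w=q[0],-q[1],-q[2]; h=np.hypot(x,y)+1e-12; t=np.arctan2(h,w)
    return K[0,2]+K[0,0]*t*x/h, K[1,2]+K[0,0]*t*y/h
E
python3 - <<'E'
from h import *
s=r.sense(); print(s['tcp_pos'].round(4),s['ee_rot'].round(4).tolist(),s['joints'].round(1),s['time_s'])
p,d,K,E,c=cap('wrist'); np.savez('w1.npz',p=p,d=d,K=K,E=E); cv2.imwrite('pics/w1.png',p[:,:,::-1])
print(K.round(1).tolist(),E.round(3).tolist()); print('tin proj',fproj(K,E,[.584,-.295,.081]))
S=np.load('top0.npz'); p=S['p']; h=cv2.cvtColor(p,cv2.COLOR_RGB2HSV)
m=np.zeros(p.shape[:2],bool); m[165:200,375:410]=1; m&=(h[...,2]>150)
v,u=np.where(m); P=np.array([plane(S['K'],S['E'],a,b,.081) for a,b in zip(u,v)])[:,:2]
print(len(u),P.mean(0)); w,V=np.linalg.eigh(np.cov(P.T)); a=V[:,1]; print('strip',np.degrees(np.arctan2(*a[::-1])), 'centre->strip', np.degrees(np.arctan2(*(P.mean(0)-[.584,-.295])[::-1])),w)
E
```

```text
[ 0.5563 -0.3207  0.2217] [[-0.9429, -0.333, -0.001], [-0.333, 0.9429, 0.0004], [0.0008, 0.0007, -1.0]] [-15.6  23.8   3.1  -0.  -69.3 -55. ] 2.1
[[325.2, 0.0, 286.8], [0.0, 325.2, 214.0], [0.0, 0.0, 1.0]] [[-0.333, -0.9, -0.281, 0.478], [0.943, -0.318, -0.099, -0.349], [-0.0, -0.298, 0.954, 0.385], [0.0, 0.0, 0.0, 1.0]]
tin proj (np.float64(302.55645340439105), np.float64(235.3145235168371))
18 [ 0.59837469 -0.28599299]
strip -147.05391381052297 centre->strip 32.07077787766386 [2.10731639e-06 3.52629863e-05]
```

View pics/w1.png

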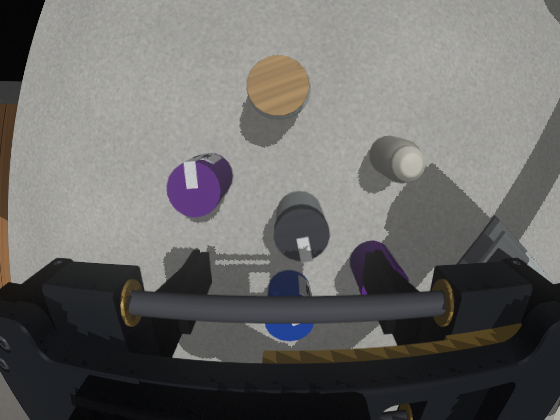

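The wrist view shows the tin lid centred near (302,233), which matches the projected (302.6,235.3), and its seal at (304,246), partly hidden under the rod. I'll refine the centre and the seal heading here.

```bash
python3 - <<'E'
from h import *
W=np.load('w1.npz');p,d,K,E=[W[k] for k in('p','d','K','E')]
v,u=np.mgrid[:420,:560]; x=u-K[0,2];y=v-K[1,2];rr=np.hypot(x,y)+1e-9;t=rr/K[0,0]
P=np.stack([x/rr*np.tan(t),-y/rr*np.tan(t),-np.ones_like(t)],-1)*d[...,None]; P=P@E[:3,:3].T+E[:3,3]
m=(abs(P[...,2]-.08)<.008)&(np.hypot(P[...,0]-.584,P[...,1]+.295)<.04)
q=P[m]; print(len(q),'z',np.median(q[:,2]).round(4),'enclosing',cv2.minEnclosingCircle(q[:,:2].astype(np.float32)),'bb',q.min(0),q.max(0))
g=p.min(2); ms=m&(g>130); print(ms.sum())
vv,uu=np.where(ms); Q=np.array([fplane(K,E,a,b,.08) for a,b in zip(uu,vv)])[:,:2]
print(Q.mean(0)); w,V=np.linalg.eigh(np.cov(Q.T)); print(w,np.degrees(np.arctan2(V[1,1],V[0,1])))
E
```

```text
2432 z 0.0817 enclosing ((0.584571123123169, -0.29608482122421265), 0.02940683811903) bb [ 0.55532601 -0.3241886   0.07201098] [ 0.61309279 -0.26846699  0.08482401]
143
[ 0.59213055 -0.29094882]
[1.11117371e-05 1.80413726e-05] 59.85870312197593
```

Call:
jog_arm(
  plan="-0.7 0.28 0 0 0 0 -1;-0.7 0.28 0 0 0 0 -1;0 0 0.3 0 0 -0.84 -1;0 0 0.5 0 0 -0.84 -1;0 0 0.8 0 0 0 -1;0 0 0.8 0 0 0 -1;0 0 0.8 0 0 0 -1;0 0 0.8 0 0 0 -1;0 0 0.5 0 0 0 -1;0 0 0 0 0 0 -1",
)

```text
time_s: 3.15
tcp_pos: [0.583, -0.2961, 0.1079]
ee_rot: [[-0.841, -0.541, -0.004], [-0.542, 0.841, 0.001], [0.003, 0.003, -1.0]]
wrist_force: [-0.4, 0.2, -0.1]
gripper_width: 0.997
gripper_force: 0.0
```

```bash
python3 - <<'E'
from h import *
s=r.sense(); R=s['ee_rot']; print(s['tcp_pos'].round(4),np.degrees(np.arctan2(R[1,0],R[0,0])),((R.T@(np.array([.5843,-.2962,.045])-s['tcp_pos']))/.025).round(2))
E
```

```text
[ 0.583  -0.2961  0.1079] -147.21404758173765 [-0.05 -0.04  2.51]
```

Call:
jog_arm(
  plan="-0.05 -0.04 0.5 0 0 0 -1;0 0 0.6 0 0 0 -1;0 0 0.6 0 0 0 -1;0 0 0.5 0 0 0 -1;0 0 0.3 0 0 0 -1;0 0 0 0 0 0 -1;0 0 0 0 0 0 0;0 0 0 0 0 0 1;0 0 0 0 0 0 1;0 0 0 0 0 0 1",
)

```text
time_s: 4.15
tcp_pos: [0.5857, -0.297, 0.0481]
ee_rot: [[-0.841, -0.542, 0.001], [-0.542, 0.841, -0.0], [-0.001, -0.001, -1.0]]
wrist_force: [-0.4, 0.1, -0.1]
gripper_width: 0.72
gripper_force: 0.0
```

Call:
jog_arm(
  plan="0 0 0 0 0 0 1;0 0 0 0 0 0 1;0 0 0 0 0 0 1;0 0 0 0 0 0 1;0 0 -0.3 0 0 0 1;0 0 -0.6 0 0 0 1;0 0 -0.9 0 0 0 1;0 0 -0.9 0 0 0 1;0 0 -0.9 0 0 0 1;0 0 -0.4 0 0 0 1",
)

```text
time_s: 5.15
tcp_pos: [0.5869, -0.2976, 0.1512]
ee_rot: [[-0.84, -0.542, 0.005], [-0.542, 0.84, -0.002], [-0.003, -0.005, -1.0]]
wrist_force: [0.2, -0.4, -0.7]
gripper_width: 0.635
gripper_force: 30.0
```

Gripped (opening 55 mm). Now the seat centre, from both fixed views.

```bash
python3 - <<'E'
from h import *
ax=np.array([np.cos(np.radians(74.1)),np.sin(np.radians(74.1))]); O=np.array([.5896,.1147])
for n,(cu,cv),w in(('top',(253,189),17),('scene',(318,258),22)):
    S=np.load(n+'0.npz');K,E=S['K'],S['E']; g=cv2.cvtColor(S['p'],cv2.COLOR_RGB2GRAY).astype(float)
    bl=cv2.blackhat if 0 else None
    b=cv2.morphologyEx(g.astype(np.uint8),cv2.MORPH_BLACKHAT,np.ones((7,7)))
    m=np.zeros(g.shape,bool); m[cv-w:cv+w,cu-w:cu+w]=1; m&=b>15
    v,u=np.where(m); P=np.array([plane(K,E,a,c,.036) for a,c in zip(u,v)])[:,:2]
    # algebraic circle fit with trimming
    for i in range(5):
        A=np.c_[2*P,np.ones(len(P))]; s=np.linalg.lstsq(A,(P**2).sum(1),rcond=None)[0]; c=s[:2]; R=np.sqrt(s[2]+c@c)
        e=abs(np.hypot(*(P-c).T)-R); P=P[e<max(.006,1.5*e.std())]
    print(n,len(P),c.round(4),'R',R.round(4),'along',((c-O)@ax).round(4),'across',((c-O)@[ax[1],-ax[0]]).round(4))
S=np.load('scene0.npz');C=cloud(S['d'],S['K'],S['E'])
q=C[(abs(C[...,2]-.085)<.004)&(np.hypot(C[...,0]-.553,C[...,1]+.02)<.05)]; print('tab',len(q),q.mean(0).round(4),cv2.minAreaRect(q[:,:2].astype(np.float32)))
q=C[(abs(C[...,2]-.115)<.006)&(np.hypot(C[...,0]-.624,C[...,1]-.236)<.09)]; print('block',len(q),cv2.minAreaRect(q[:,:2].astype(np.float32)))
q=C[(abs(C[...,2]-.08)<.006)&(np.hypot(C[...,0]-.584,C[...,1]+.296)<.04)]; print('tin',len(q),cv2.minEnclosingCircle(q[:,:2].astype(np.float32)))
s=r.sense();print(s['tcp_pos'],s['wrist_force'],s['joints'].round(1))
E
```

```text
top 264 [0.5702 0.039 ] R 0.0339 along -0.0781 across 0.0021
scene 253 [0.5861 0.0393] R 0.0432 along -0.0734 across 0.0172
tab 80 [ 0.5544 -0.0186  0.0849] ((0.552675187587738, -0.018779246136546135), (0.011246191337704659, 0.044458452612161636), 74.10637664794922)
block 1397 ((0.6249262690544128, 0.23812228441238403), (0.07177254557609558, 0.10206328332424164), 74.14641571044922)
tin 426 ((0.5842218399047852, -0.29224732518196106), 0.030031630769371986)
[ 0.58691737 -0.29763134  0.15119198] [ 0.16750111 -0.37804955 -0.70808781] [-12.8  28.1  -0.5   0.1 -61.1 -44.4]
```

The top view gives the seat at (0.570,0.039). The tab top (less the scene camera's ~2 mm y bias) gives the same. The scene ring fit is rejected because its radius is wrong. I'll turn the tin to face the window, go over the bed and look at the seat with the wrist camera.

Call:
jog_arm(
  plan="0 0 -0.4 0 0 -0.4 1;0 0 -0.4 0 0 -0.8 1;0 0 -0.4 0 0 -0.8 1;0 0 -0.4 0 0 -0.8 1;0 0 -0.4 0 0 -0.8 1;0 0 0 0 0 -0.8 1;0 0 0 0 0 -0.76 1;-0.3 0.1 0 0 0 0 1;-0.7 0.2 0 0 0 0 1;-1 0.27 0 0 0 0 1",
)

```text
time_s: 6.15
tcp_pos: [0.5851, -0.244, 0.1971]
ee_rot: [[-0.278, -0.961, -0.001], [-0.961, 0.278, 0.0], [-0.0, 0.001, -1.0]]
wrist_force: [-0.1, 0.9, -1.0]
gripper_width: 0.634
gripper_force: 30.0
```

Call:
jog_arm(
  plan="-1 0.27 0 0 0 0 1;-1 0.27 0 0 0 0 1;-1 0.27 0 0 0 0 1;-1 0.27 0 0 0 0 1;-1 0.27 0 0 0 0 1;-1 0.27 0 0 0 0 1;-1 0.27 0 0 0 0 1;-1 0.27 0 0 0 0 1;-1 0.27 0 0 0 0 1;-1 0.27 0 0 0 0 1",
)

```text
time_s: 7.15
tcp_pos: [0.5883, 0.0163, 0.1976]
ee_rot: [[-0.275, -0.961, -0.0], [-0.961, 0.275, 0.0], [-0.0, 0.0, -1.0]]
wrist_force: [0.9, 0.1, -1.0]
gripper_width: 0.635
gripper_force: 30.0
```

Call:
jog_arm(
  plan="-1 0.27 0 0 0 0 1;-1 0.27 0 0 0 0 1;-1 0.27 0 0 0 0 1;-0.7 0.27 0 0 0 0 1;-0.3 0.2 0 0 0 0 1;0 0 0 0 0 0 1;0 0 0 0 0 0 1;0 0 0 0 0 0 1;0 0 0 0 0 0 1;0 0 0 0 0 0 1",
)

```text
time_s: 8.15
tcp_pos: [0.5859, 0.1182, 0.1976]
ee_rot: [[-0.276, -0.961, -0.0], [-0.961, 0.276, -0.0], [0.0, -0.0, -1.0]]
wrist_force: [0.8, 0.2, -2.4]
gripper_width: 0.643
gripper_force: 30.0
```

```bash
python3 - <<'E'
from h import *
s=r.sense(); R=s['ee_rot']; print(s['tcp_pos'].round(4),np.degrees(np.arctan2(R[1,0],R[0,0])),R.round(3).tolist(),s['wrist_force'],s['joints'].round(1),s['gripper_width'])
p,d,K,E,c=cap('wrist'); np.savez('w2.npz',p=p,d=d,K=K,E=E); cv2.imwrite('pics/w2.png',p[:,:,::-1]); print(fproj(K,E,[.570,.039,.036]))
p,d,K,E,c=cap('scene'); np.savez('s2.npz',p=p,d=d,K=K,E=E)
E
```

```text
[0.5859 0.1182 0.1976] -105.99340165104792 [[-0.276, -0.961, -0.0], [-0.961, 0.276, -0.0], [0.0, -0.0, -1.0]] [ 0.7957301   0.19292351 -2.39940203] [ 26.9  20.4  -5.7   0.  -63.9 -42.9] 0.6427443634388674
(np.float64(280.3034389247163), np.float64(118.2851437098594))
```

View pics/w2.png

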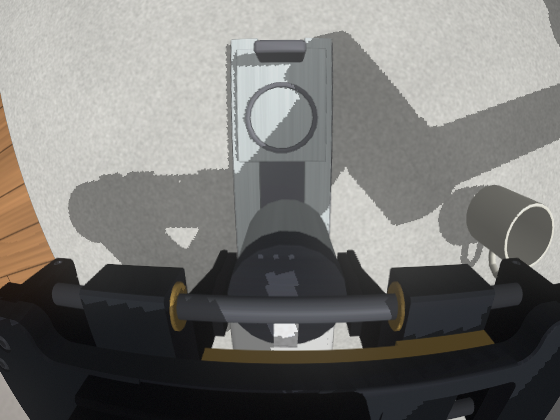

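The wrist view shows the seat ring around (281,117), against a predicted (280.3,118.3). The tin is held with its seal at (283,285), pointing at the block. I'll refine the ring, the tin centre in the tool frame and the seal heading.

```bash
python3 - <<'E'
from h import *
from scipy.optimize import least_squares
W=np.load('w2.npz');p,d,K,E=[W[k] for k in('p','d','K','E')]
s=r.sense();R=s['ee_rot'];t0=s['tcp_pos']
v,u=np.mgrid[:420,:560]; x=u-K[0,2];y=v-K[1,2];rr=np.hypot(x,y)+1e-9;t=rr/K[0,0]
P=np.stack([x/rr*np.tan(t),-y/rr*np.tan(t),-np.ones_like(t)],-1)*d[...,None]; P=P@E[:3,:3].T+E[:3,3]
g=cv2.cvtColor(p,cv2.COLOR_RGB2GRAY); b=cv2.morphologyEx(g,cv2.MORPH_BLACKHAT,np.ones((9,9)))
m=(b>15)&(abs(u-281)<45)&(abs(v-117)<45)
rad=np.hypot(u-281,v-117); m&=(rad>27)&(rad<41)
vv,uu=np.where(m); Q=np.array([fplane(K,E,a,c,.036) for a,c in zip(uu,vv)])[:,:2]
f=least_squares(lambda q:np.hypot(Q[:,0]-q[0],Q[:,1]-q[1])-q[2],[.57,.039,.034],loss='soft_l1',f_scale=.001).x; print('ring',len(Q),f.round(4))
dz=(abs(P[...,2]-.036)<.003)&(np.hypot(P[...,0]-f[0],P[...,1]-f[1])<.045); print('ring depth z',np.median(P[...,2][dz]),dz.sum(), P[dz].mean(0).round(4))
q=P[(abs(P[...,2]-.085)<.004)&(abs(u-281)<40)&(v<70)]; print('tab',len(q),cv2.minAreaRect(q[:,:2].astype(np.float32)),np.median(q[:,2]))
q=P[(abs(P[...,2]-.03)<.004)&(abs(u-281)<60)&(v<165)]; print('carr',len(q),cv2.minAreaRect(q[:,:2].astype(np.float32)))
# lid in tool frame
T=(P-t0)@R
ml=(abs(u-282)<75)&(v>230)&(v<350)&(T[...,2]>-.045)&(T[...,2]<-.02)&(np.hypot(T[...,0],T[...,1])<.04)
q=T[ml]; print('lid z tool',np.median(q[:,2]),'enc',cv2.minEnclosingCircle(q[:,:2].astype(np.float32)),q.min(0).round(4),q.max(0).round(4))
zt=np.median(q[:,2]); ms=ml&(p.min(2)>95)
vv,uu=np.where(ms);q=np.array([(fplane(K,E,a,c,t0[2]-zt)-t0)@R for a,c in zip(uu,vv)])[:,:2]
print('strip px',len(q),q.mean(0),cv2.minAreaRect(q.astype(np.float32)))
a=p[225:350,220:350,::-1]; cv2.imwrite('pics/c3.png',cv2.resize(np.hstack([a,cv2.cvtColor(ms[225:350,220:350].astype(np.uint8)*255,cv2.COLOR_GRAY2BGR)]),None,fx=3,fy=3))
for lo in(90,110,130,150,180): print(lo,(ml&(p.min(2)>lo)).sum())
E
```

```text
ring 1319 [0.5694 0.0381 0.0334]
ring depth z 0.036897855520495154 1106 [0.5695 0.0385 0.0367]
tab 710 ((0.5525149703025818, -0.020904216915369034), (0.012312253005802631, 0.04454420506954193), 72.97441101074219) 0.08591427648350147
carr 8345 ((0.5654299259185791, 0.025215506553649902), (0.11666944622993469, 0.0909370481967926), 74.18094635009766)
lid z tool -0.03349147489927737 enc ((0.0073327613063156605, -0.001635983120650053), 0.03630923852324486) [-0.0287 -0.0375 -0.0449] [ 0.0294  0.0343 -0.02  ]
strip px 607 [-0.02084098 -0.00029958] ((-0.021099047735333443, 0.00830038171261549), (0.04359625279903412, 0.01516056526452303), 89.85806274414062)
90 608
110 596
130 571
150 319
180 288
```

View pics/c3.png

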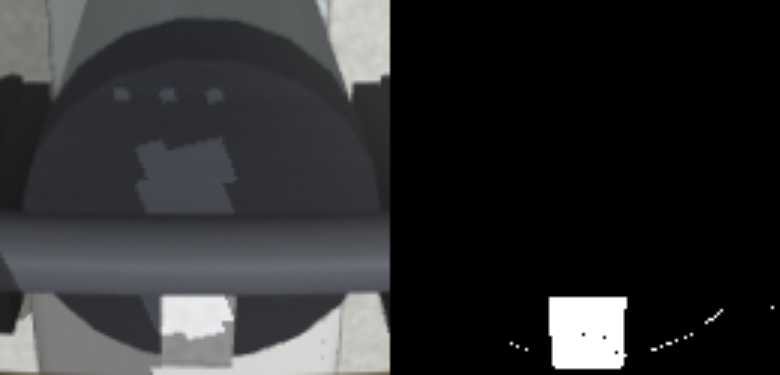

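Crop: the seal's shaded part is at crop (185,175) and its lit part at (197,315), with the rod hiding the middle. I'll fit its edges on the lid plane.

```bash
python3 - <<'E'
from h import *
W=np.load('w2.npz');p,d,K,E=[W[k] for k in('p','d','K','E')]
s=r.sense();R=s['ee_rot'];t0=s['tcp_pos']; zt=-.033
f=lambda a,c:((fplane(K,E,a,c,t0[2]-zt)-t0)@R)[:2]
g=p.min(2).astype(int)
print(g[280,250:320:2], g[330,250:320:2])
for v in list(range(272,294,3))+[325,328,331,334,337]:
    row=g[v,255:312]; th=62
    k=np.where(row>th)[0]
    if len(k): a,b=k.min()+255,k.max()+255; print(v,a,b,(f(a,v)*1000).round(1),(f(b,v)*1000).round(1),'mid y',((f(a,v)+f(b,v))/2*1000).round(1))
# lid outline: left/right edge (rows 270-285), upper edge
for v in range(238,254,2): print(v,g[v,282],end=' ')
print(f(282,246)*1000)
print('shoulder pts',[ (f(*q)*1000).round(1).tolist() for q in((228,285),(346,285),(288,343),(282,245))])
E
```

```text
[45 44 45 45 44 44 45 43 45 69 69 68 69 68 69 69 69 69 69 69 70 70 69 69
 45 45 46 46 46 46 47 47 47 48 48] [ 48  47  47  48  48  48  47  49  48  49  72  72 205 230 231 229 228 231
 232 231 228 230 232 231  89  50  51  50  51  50  51  51  50  49  50]
272 270 293 [15.3 -7.5] [15.3  2.9] mid y [15.3 -2.3]
275 266 294 [13.7 -9.4] [13.8  3.3] mid y [13.8 -3. ]
278 267 296 [12.2 -8.9] [12.2  4.2] mid y [12.2 -2.3]
281 269 297 [10.6 -8.1] [10.7  4.7] mid y [10.6 -1.7]
284 270 298 [ 9.  -7.6] [9.1 5.2] mid y [ 9.1 -1.2]
287 266 294 [ 7.4 -9.5] [7.5 3.4] mid y [ 7.4 -3.1]
290 267 295 [ 5.8 -9.1] [5.8 3.9] mid y [ 5.8 -2.6]
293 268 296 [ 4.2 -8.7] [4.2 4.3] mid y [ 4.2 -2.2]
325 268 298 [-14.6  -9.2] [-14.6   5.6] mid y [-14.6  -1.8]
328 269 298 [-16.5  -8.8] [-16.4   5.6] mid y [-16.5  -1.6]
331 270 298 [-18.4  -8.3] [-18.4   5.6] mid y [-18.4  -1.3]
334 272 298 [-20.4  -7.4] [-20.3   5.7] mid y [-20.3  -0.8]
337 255 297 [-22.5 -16. ] [-22.3   5.2] mid y [-22.4  -5.4]
238 40 240 39 242 38 244 41 246 48 248 47 250 47 252 47 [28.08790715 -2.02214637]
shoulder pts [[8.1, -27.3], [8.1, 27.6], [-26.3, 0.7], [28.6, -2.0]]
```

```bash
python3 - <<'E'
from h import *
W=np.load('w2.npz');p,d,K,E=[W[k] for k in('p','d','K','E')]
s=r.sense();R=s['ee_rot'];t0=s['tcp_pos']; zt=-.033
f=lambda a,c:((fplane(K,E,a,c,t0[2]-zt)-t0)@R)[:2]*1000
g=p.min(2).astype(int)
M=[]
for v in range(325,346,2):
    k=np.where(g[v,262:305]>105)[0]+262
    a,b=f(k.min()-.5,v),f(k.max()+.5,v); M.append((a+b)/2); print(v,k.min(),k.max(),a.round(1),b.round(1))
M=np.array(M); print(M.round(1).tolist())
# label on the tin in scene view for cross-check of the lid circle: edges
for v in (280,): print(g[v,222:236],g[v,338:352])
E
```

```text
325 273 298 [-14.6  -7. ] [-14.6   5.8]
327 273 297 [-15.8  -7. ] [-15.8   5.3]
329 273 297 [-17.1  -7. ] [-17.1   5.4]
331 273 297 [-18.4  -7.1] [-18.4   5.4]
333 273 297 [-19.7  -7.1] [-19.7   5.4]
335 273 297 [-21.   -7.1] [-21.    5.4]
337 274 297 [-22.3  -6.6] [-22.3   5.5]
339 274 297 [-23.7  -6.7] [-23.6   5.5]
341 262 297 [-25.1 -12.8] [-25.    5.5]
343 262 304 [-26.5 -12.9] [-26.4   9.1]
345 262 304 [-27.9 -12.9] [-27.8   9.1]
[[-14.6, -0.6], [-15.8, -0.8], [-17.1, -0.8], [-18.4, -0.8], [-19.7, -0.8], [-21.0, -0.8], [-22.3, -0.6], [-23.7, -0.6], [-25.1, -3.7], [-26.5, -1.9], [-27.8, -1.9]]
[28 29 29 29 28 28 29 28 39 45 46 46 46 46] [52 52 52 52 53 53 47 39 41 39 41 41 42 42]
```

Label axis is parallel to the tool −x axis (74.0°, reader 74.1°), and the tin is centred in the tool within 0.5 mm. I'm moving over the seat and lowering.

Call:
jog_arm(
  plan="0.4 -0.05 0 0 0 0 1;0.7 -0.05 0 0 0 0 1;0.9 -0.05 0 0 0 0 1;0.7 -0.05 0 0 0 0 1;0.4 -0.05 0.3 0 0 0 1;0.14 0 0.6 0 0 0 1;0 0 0.8 0 0 0 1;0 0 0.8 0 0 0 1;0 0 0.7 0 0 0 1;0 0 0 0 0 0 1",
)

```text
time_s: 9.25
tcp_pos: [0.5674, 0.0383, 0.1145]
ee_rot: [[-0.275, -0.961, -0.006], [-0.961, 0.275, -0.001], [0.003, 0.006, -1.0]]
wrist_force: [-0.3, 0.2, -2.2]
gripper_width: 0.633
gripper_force: 30.0
```

Call:
jog_arm(
  plan="0 0 0.4 0 0 0 1;0 0 0.3 0 0 0 1;0 0 0.2 0 0 0 1;0 0 0 0 0 0 1;0 0 0 0 0 0 1;0 0 0 0 0 0 1;0 0 0 0 0 0 1;0 0 0 0 0 0 1;0 0 0 0 0 0 1;0 0 0 0 0 0 1",
)

```text
time_s: 10.25
tcp_pos: [0.5697, 0.0394, 0.0951]
ee_rot: [[-0.274, -0.962, 0.0], [-0.962, 0.274, 0.0], [-0.0, -0.0, -1.0]]
wrist_force: [0.3, 0.4, -1.1]
gripper_width: 0.638
gripper_force: 30.0
```

```bash
python3 - <<'E'
from h import *
s=r.sense(); R=s['ee_rot']; print(s['tcp_pos'].round(4),np.degrees(np.arctan2(R[1,0],R[0,0])),R[:,2].round(4),((R.T@(np.array([.5695,.0383,.078])-s['tcp_pos']))/.025).round(3),s['wrist_force'])
p,d,K,E,c=cap('scene'); np.savez('s3.npz',p=p,d=d,K=K,E=E); cv2.imwrite('pics/s3.png',cv2.resize(p[180:320,230:460,::-1],None,fx=3,fy=3,interpolation=cv2.INTER_CUBIC))
E
```

```text
[0.5697 0.0394 0.0951] -105.92484905159675 [ 2.e-04  0.e+00 -1.e+00] [ 0.042 -0.006  0.685] [ 0.32498092  0.42895527 -1.13911969]
```

View pics/s3.png

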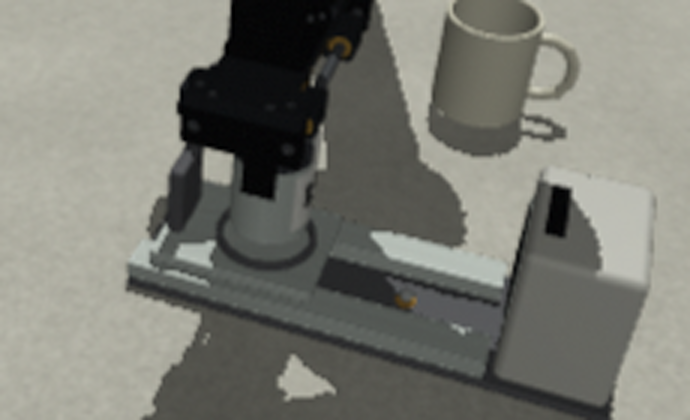

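The scene crop shows the tin hovering over the ring (crop (265,240)) with the label towards the block. I'll lower the last 17 mm gently.

Call:
jog_arm(
  plan="0.04 0 0.2 0 0 0 1;0 0 0.2 0 0 0 1;0 0 0.1 0 0 0 1;0 0 0.08 0 0 0 1;0 0 0.04 0 0 0 1;0 0 0 0 0 0 1;0 0 0 0 0 0 1;0 0 0 0 0 0 1;0 0 0 0 0 0 1;0 0 0 0 0 0 1",
)

```text
time_s: 11.3
tcp_pos: [0.5694, 0.0384, 0.0797]
ee_rot: [[-0.274, -0.962, 0.0], [-0.962, 0.274, 0.0], [-0.0, -0.0, -1.0]]
wrist_force: [-0.3, 0.5, -0.5]
gripper_width: 0.637
gripper_force: 30.0
```

Call:
jog_arm(
  plan="0 0 0.03 0 0 0 1;0 0 0.03 0 0 0 1;0 0 0.02 0 0 0 1;0 0 0 0 0 0 1;0 0 0 0 0 0 1;0 0 0 0 0 0 1;0 0 0 0 0 0 1;0 0 0 0 0 0 1;0 0 0 0 0 0 1;0 0 0 0 0 0 1",
)

```text
time_s: 12.3
tcp_pos: [0.5694, 0.0384, 0.0778]
ee_rot: [[-0.274, -0.962, 0.0], [-0.962, 0.274, -0.0], [-0.0, -0.0, -1.0]]
wrist_force: [-2.2, -0.2, 3.8]
gripper_width: 0.633
gripper_force: 30.0
```

Contact was at the expected height (0.0778; on the ring rim it would be ~0.084), so the tin is seated. Release and rise.

Call:
jog_arm(
  plan="0 0 0 0 0 0 -0.5;0 0 0 0 0 0 -1;0 0 0 0 0 0 -1;0 0 0 0 0 0 -1;0 0 0 0 0 0 -1;0 0 -0.3 0 0 0 -1;0 0 -0.6 0 0 0 -1;0 0 -0.9 0 0 0 -1;0 0 -0.9 0 0 0 -1;0 0 -0.9 0 0 0 -1",
)

```text
time_s: 13.3
tcp_pos: [0.5694, 0.0383, 0.1691]
ee_rot: [[-0.274, -0.962, 0.001], [-0.962, 0.274, 0.0], [-0.0, -0.001, -1.0]]
wrist_force: [0.7, 0.3, 0.5]
gripper_width: 1.002
gripper_force: 0.0
```

Call:
jog_arm(
  plan="0.3 0 -0.9 0 0 0 -1;0.7 0 -0.5 0 0 0 -1;1 0 0 0 0 0 0;1 0 0 0 0 0 1;1 0 0 0 0 0 1;0.7 0 0 0 0 0 1;0.3 0 0 0 0 0 1;0 0 0 0 0 0 1;0 0 0 0 0 0 1;0 0 0 0 0 0 1",
)

```text
time_s: 14.3
tcp_pos: [0.5352, -0.0813, 0.2025]
ee_rot: [[-0.274, -0.962, -0.0], [-0.962, 0.274, 0.0], [-0.0, 0.0, -1.0]]
wrist_force: [0.1, 0.2, -0.9]
gripper_width: 0.353
gripper_force: 0.0
```

```bash
python3 - <<'E'
from h import *
s=r.sense(); print(s['tcp_pos'].round(4),s['gripper_width'],s['joints'].round(1))
p,d,K,E,c=cap('top'); np.savez('t4.npz',p=p,d=d,K=K,E=E)
C=cloud(d,K,E); m=(abs(C[...,2]-.111)<.005)&(np.hypot(C[...,0]-.57,C[...,1]-.039)<.045); q=C[m]
print(len(q),'z',np.median(q[:,2]),cv2.minEnclosingCircle(q[:,:2].astype(np.float32)),q[:,:2].mean(0))
ys,xs=np.where(m); cx,cy=int(xs.mean()),int(ys.mean()); print(cx,cy)
a=p[cy-45:cy+45,cx-110:cx+60,::-1]; b=cv2.resize(a,None,fx=4,fy=4,interpolation=cv2.INTER_CUBIC); 
cv2.imwrite('pics/t4.png',b)
E
```

```text
[ 0.5352 -0.0813  0.2025] 0.35263491165612776 [  8.5  14.8 -13.1  -0.  -62.1 -24.4]
0 z nan ((0.0, 0.0), 0.0) [nan nan]
  return _methods._mean(a, axis=axis, dtype=dtype,
  ret = ret.dtype.type(ret / rcount)
<stdin>:5: RuntimeWarning: Mean of empty slice.
  ret = um.true_divide(
<stdin>:6: RuntimeWarning: Mean of empty slice.
Traceback (most recent call last):
ValueError: cannot convert float NaN to integer
```

Call:
jog_arm(
  plan="0.4 0 0 0 0 0 1;0.8 0 0 0 0 0 1;1 0 0 0 0 0 1;1 0 0 0 0 0 1;0.8 0 0 0 0 0 1;0.4 0 0 0 0 0 1;0 0 0 0 0 0 1;0 0 0 0 0 0 1;0 0 0 0 0 0 1;0 0 0 0 0 0 1",
)

```text
time_s: 15.35
tcp_pos: [0.5051, -0.1869, 0.2026]
ee_rot: [[-0.273, -0.962, 0.0], [-0.962, 0.273, 0.0], [-0.0, -0.0, -1.0]]
wrist_force: [-1.0, -0.3, -0.0]
gripper_width: 0.008
gripper_force: 0.0
```

```bash
python3 - <<'E'
from h import *
s=r.sense(); print(s['tcp_pos'].round(4),s['gripper_width'],s['joints'].round(1))
b=[]
for n in('top','scene'):
    p,d,K,E,c=cap(n); np.savez(n+'4.npz',p=p,d=d,K=K,E=E)
    C=cloud(d,K,E); m=(abs(C[...,2]-.111)<.006)&(np.hypot(C[...,0]-.57,C[...,1]-.039)<.045); q=C[m]
    print(n,len(q),q.mean(0) if len(q) else '')
    if len(q): print(cv2.minEnclosingCircle(q[:,:2].astype(np.float32)))
    cx,cy=(240,180) if n=='top' else (345,255)
    b.append(cv2.resize(p[cy-50:cy+50,cx-100:cx+100,::-1],None,fx=3.9,fy=2.99 if 0 else 3,interpolation=cv2.INTER_CUBIC))
cv2.imwrite('pics/t4.png',np.vstack(b))
E
```

```text
[ 0.5051 -0.1869  0.2026] 0.008261762098070436 [ -3.   14.6 -13.5  -0.  -61.9 -12.8]
top 0 
scene 431 [0.57182171 0.0402859  0.11021254]
((0.5686483979225159, 0.04044611379504204), 0.02931780368089676)
```

View pics/t4.png

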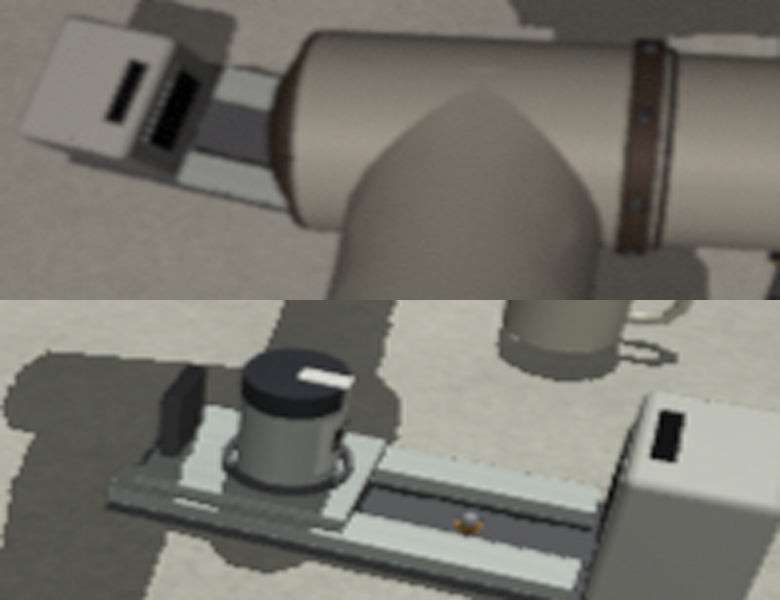

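The scene half shows the tin standing in the ring (lid at 0.110, so seated) with the seal at (325,378) pointing to the block. The arm blocks the top view. I'll measure the seal heading from the scene view and compare it with the block's own heading there.

```bash
python3 - <<'E'
from h import *
S=np.load('scene4.npz');p,d,K,E=[S[k] for k in('p','d','K','E')]; C=cloud(d,K,E)
m=(abs(C[...,2]-.110)<.006)&(np.hypot(C[...,0]-.57,C[...,1]-.040)<.034)
g=p.min(2).astype(int)
f=lambda u,v:plane(K,E,u,v,.1105)[:2]
ms=m&(g>110); v,u=np.where(ms); Q=np.array([f(a,b) for a,b in zip(u,v)]); ctr=np.array(cv2.minEnclosingCircle(np.array([f(a,b) for b,a in zip(*np.where(m))]).astype(np.float32))[0])
w,V=np.linalg.eigh(np.cov(Q.T)); A=lambda a:np.degrees(np.arctan2(a[1],a[0]))
print(len(Q),'pca',A(V[:,1]),np.sqrt(12*w),'ctr',ctr,'ctr->mean',A(Q.mean(0)-ctr),cv2.minAreaRect(Q.astype(np.float32)))
q=C[(abs(C[...,2]-.115)<.006)&(np.hypot(C[...,0]-.624,C[...,1]-.236)<.09)]; print('block',cv2.minAreaRect(q[:,:2].astype(np.float32)))
q=C[(abs(C[...,2]-.085)<.004)&(np.hypot(C[...,0]-.553,C[...,1]+.02)<.05)]; print('tab',cv2.minAreaRect(q[:,:2].astype(np.float32)))
E
```

```text
67 pca 67.6533372191649 [0.0152182  0.03802012] ctr [0.57266587 0.04143684] ctr->mean 89.62058353228423 ((0.5681823492050171, 0.04118894040584564), (0.056787945330142975, 0.01506299339234829), 71.15841674804688)
block ((0.6240761876106262, 0.23847493529319763), (0.0718933492898941, 0.10176382213830948), 74.15127563476562)
tab ((0.5648348331451416, -0.011622123420238495), (0.0617380253970623, 0.033426862210035324), 31.255130767822266)
```

```bash
python3 - <<'E'
from h import *
S=np.load('scene4.npz');p,d,K,E=[S[k] for k in('p','d','K','E')]
g=p.min(2).astype(int); f=lambda u,v:plane(K,E,u,v,.1105)[:2]*1000
# lid: crop x=780/200 px, y=3 -> strip near col 245+82, row 205+26
print(g[226:236,314:342])
# subpixel strip mid per column, threshold halfway, on lid top cols
L=[]
for u in range(322,336):
    col=g[224:240,u].astype(float); w=np.clip(col-60,0,None)
    k=np.argmax(w); ww=w.copy(); ww[:max(0,k-3)]=0; ww[k+4:]=0
    L.append(f(u,224+(ww*np.arange(16)).sum()/ww.sum()))
L=np.array(L); print(L.round(1).tolist()); c=np.polyfit(L[:,1],L[:,0],1); print('heading',90-np.degrees(np.arctan(c[0])),'x at y=40.4:',np.polyval(c,40.4))
E
```

```text
[[ 47  48  47  47  47  47  47  47  48  48  47  49  49  47  47  48  49  47
   50  64  76  79  80  79  80  80  80  78]
 [ 49  48  46  48  48  47  48  48  71 106  96  68  48  49  49  48  48  47
   49  54  70  79  79  79  79  79  78  97]
 [ 48  48  48  48  47  47  47  57 121 182 180 173 160 124  75  67  49  47
   48  51  63  77  78  79  80  79  78 111]
 [ 49  47  48  48  47  47  48 108 187 209 209 210 208 192 174 164 137 123
   68  48  57  72  77  78  78  78  78 113]
 [ 48  47  47  47  48  47  51 124 202 210 209 209 210 211 210 204 195 190
  172 159 139 129  77  77  78  78  78  93]
 [ 48  48  48  47  47  49  50  86 135 155 176 191 201 209 209 208 207 209
  211 207 192 158  78  78  78  78  79  79]
 [ 48  48  48  48  48  48  49  48  50  66  99 124 140 160 176 200 208 209
  209 211 197 132  78  78  78  79  79  79]
 [ 49  47  48  48  48  49  48  48  48  48  49  52  60  74 102 136 152 164
  183 196 174  94  77  79  78  79  79  79]
 [ 48  49  48  49  50  49  48  49  49  48  48  49  48  48  48  52  60  80
  113 136 125  82  77  78  78  78  79  78]
 [ 46  48  48  49  49  49  48  49  49  48  49  49  49  49  49  50  47  40
   42  70  90  81  76  77  77  77  78  78]]
[[571.1, 42.3], [570.0, 44.2], [570.6, 46.3], [571.2, 48.3], [571.5, 50.3], [572.2, 52.3], [573.3, 54.3], [573.8, 56.3], [574.3, 58.3], [574.6, 60.3], [575.9, 62.3], [576.4, 64.3], [576.6, 66.2], [573.4, 68.3]]
heading 76.94585777560258 x at y=40.4: 569.7578554659161
```

Excluding the two clipped end columns, the seal heading is ≈73.5° against the reader's 74.1°, and the strip line passes through the tin's centre, so the label is square to the window. Now I go behind the tab with fingers closed.

Call:
jog_arm(
  plan="-0.4 0 0 0 0 0 1;-0.8 0 0 0 0 0 1;-1 0 0 0 0 0 1;-1 0 0 0 0 0 1;-1 0 0 0 0 0 1;-0.7 0 0 0 0 0 1;-0.26 0 0.3 0 0 0 1;0 0 0.7 0 0 0 1;0 0 0.9 0 0 0 1;0 0 0.9 0 0 0 1",
)

```text
time_s: 16.45
tcp_pos: [0.54, -0.0634, 0.1315]
ee_rot: [[-0.274, -0.962, 0.0], [-0.962, 0.274, 0.0], [-0.0, -0.0, -1.0]]
wrist_force: [-0.8, 0.6, -0.5]
gripper_width: 0.001
gripper_force: 0.0
```

Call:
jog_arm(
  plan="0 0 0.9 0 0 0 1;0 0 0.9 0 0 0 1;0 0 0.7 0 0 0 1;0 0 0.5 0 0 0 1;0 0 0.1 0 0 0 1;0 0 0 0 0 0 1;0 0 0 0 0 0 1;0 0 0 0 0 0 1;0 0 0 0 0 0 1;0 0 0 0 0 0 1",
)

```text
time_s: 17.45
tcp_pos: [0.5405, -0.0635, 0.0556]
ee_rot: [[-0.274, -0.962, 0.001], [-0.962, 0.274, 0.0], [-0.0, -0.001, -1.0]]
wrist_force: [0.3, -0.2, 0.4]
gripper_width: 0.007
gripper_force: 0.0
```

Call:
jog_arm(
  plan="-0.2 0 0 0 0 0 1;-0.25 0 0 0 0 0 1;-0.25 0 0 0 0 0 1;-0.15 0 0 0 0 0 1;-0.1 0 0 0 0 0 1;-0.1 0 0 0 0 0 1;-0.1 0 0 0 0 0 1;-0.1 0 0 0 0 0 1;-0.15 0 0 0 0 0 1;-0.15 0 0 0 0 0 1",
)

```text
time_s: 18.45
tcp_pos: [0.5508, -0.0263, 0.055]
ee_rot: [[-0.275, -0.962, -0.0], [-0.962, 0.275, -0.0], [0.0, 0.0, -1.0]]
wrist_force: [-0.3, -1.6, 0.5]
gripper_width: 0.005
gripper_force: 0.8
```

Call:
jog_arm(
  plan="-0.2 0 0 0 0 0 1;-0.2 0 0 0 0 0 1;-0.2 0 0 0 0 0 1;-0.2 0 0 0 0 0 1;-0.2 0 0 0 0 0 1;-0.2 0 0 0 0 0 1;-0.2 0 0 0 0 0 1;-0.2 0 0 0 0 0 1;-0.2 0 0 0 0 0 1;-0.2 0 0 0 0 0 1",
)

```text
time_s: 19.45
tcp_pos: [0.5645, 0.0222, 0.055]
ee_rot: [[-0.274, -0.962, -0.0], [-0.962, 0.274, -0.0], [0.0, 0.0, -1.0]]
wrist_force: [-1.6, -1.3, 0.5]
gripper_width: 0.002
gripper_force: 0.9
```

Call:
jog_arm(
  plan="-0.18 0 0 0 0 0 1;-0.15 0 0 0 0 0 1;-0.15 0 0 0 0 0 1;-0.15 0 0 0 0 0 1;-0.1 0 0 0 0 0 1;-0.1 0 0 0 0 0 1;-0.1 0 0 0 0 0 1;-0.1 0 0 0 0 0 1;0 0 0 0 0 0 1;0 0 0 0 0 0 1",
)

```text
time_s: 20.45
tcp_pos: [0.5723, 0.0469, 0.0553]
ee_rot: [[-0.274, -0.962, 0.002], [-0.962, 0.274, 0.001], [-0.001, -0.001, -1.0]]
wrist_force: [-0.6, 0.2, 0.7]
gripper_width: 0.008
gripper_force: 0.2
```

```bash
cat > lk.py <<'E'
from h import *
s=r.sense(); print(s['time_s'],s['tcp_pos'].round(4),s['wrist_force'])
p,d,K,E,c=cap('scene'); np.savez('scene5.npz',p=p,d=d,K=K,E=E); C=cloud(d,K,E)
ax=np.array([.274,.9617]); B=np.array([.6241,.2382])-.126*ax
A=(C[...,:2]-B)@ax; X=(C[...,:2]-B)@np.array([ax[1],-ax[0]])
m=(abs(C[...,2]-.110)<.004)&(abs(A)<.085)&(abs(X)<.04)
q=np.c_[X[m],A[m],C[...,2][m]]; cc=cv2.minEnclosingCircle(q[:,:2].astype(np.float32)); print('tin (reader frame)',len(q),cc,np.median(q[:,2]))
E
python3 lk.py
```

```text
20.45 [0.5723 0.0469 0.0553] [-0.60448621  0.16890706  0.6568005 ]
tin (reader frame) 459 ((0.00021284744434524328, 0.007034034468233585), 0.029701614752411842) 0.11051478856734837
```

The tin is at reader y ≈ +7 mm (joint ≈ 0.087), upright and straight. Next, push through the catch.

Call:
jog_arm(
  plan="-0.1 0 0 0 0 0 1;-0.1 0 0 0 0 0 1;-0.1 0 0 0 0 0 1;-0.1 0 0 0 0 0 1;-0.1 0 0 0 0 0 1;-0.1 0 0 0 0 0 1;-0.1 0 0 0 0 0 1;-0.08 0 0 0 0 0 1;0 0 0 0 0 0 1;0 0 0 0 0 0 1",
)

```text
time_s: 21.5
tcp_pos: [0.5773, 0.0649, 0.0553]
ee_rot: [[-0.275, -0.962, 0.001], [-0.962, 0.275, -0.0], [-0.0, -0.001, -1.0]]
wrist_force: [0.8, -3.4, 0.8]
gripper_width: 0.003
gripper_force: 1.5
```

```bash
python3 lk.py
```

```text
21.5 [0.5773 0.0649 0.0553] [ 0.83643961 -3.35655444  0.82760135]
tin (reader frame) 473 ((0.000278035004157573, 0.026149533689022064), 0.029200533404946327) 0.1105615952668596
```

Call:
jog_arm(
  plan="-0.06 0 0 0 0 0 1;-0.06 0 0 0 0 0 1;-0.06 0 0 0 0 0 1;-0.04 0 0 0 0 0 1;0 0 0 0 0 0 1;0 0 0 0 0 0 1;0 0 0 0 0 0 1;0 0 0 0 0 0 1;0 0 0 0 0 0 1;0 0 0 0 0 0 1",
)

```text
time_s: 22.55
tcp_pos: [0.5778, 0.0687, 0.0551]
ee_rot: [[-0.274, -0.962, -0.002], [-0.962, 0.274, -0.003], [0.004, 0.002, -1.0]]
wrist_force: [0.8, -10.6, 3.0]
gripper_width: 0.003
gripper_force: 4.9
```

```bash
python3 lk.py
```

```text
22.55 [0.5778 0.0687 0.0551] [  0.80916681 -10.60946937   3.0170481 ]
tin (reader frame) 475 ((0.0009211503202095628, 0.03033149614930153), 0.02942041866481304) 0.11053929603995288
```

Tin at y = 30.3 mm (home is 30). The 10 N suggests the end stop, so I'll back off and check that it stays.

Call:
jog_arm(
  plan="0.1 0 0 0 0 0 1;0.2 0 0 0 0 0 1;0.4 0 0 0 0 0 1;0.6 0 0 0 0 0 1;0.4 0 0 0 0 0 1;0 0 -0.4 0 0 0 1;0 0 -0.9 0 0 0 1;0 0 -0.9 0 0 0 1;0 0 -0.9 0 0 0 1;0 0 -0.4 0 0 0 1",
)

```text
time_s: 23.6
tcp_pos: [0.5684, 0.03, 0.1457]
ee_rot: [[-0.274, -0.962, 0.005], [-0.962, 0.274, 0.001], [-0.003, -0.005, -1.0]]
wrist_force: [0.2, 0.1, -0.5]
gripper_width: 0.003
gripper_force: 0.0
```

Call:
jog_arm(
  plan="0.4 0 -0.4 0 0 0 1;0.9 0 -0.5 0 0 0 1;1 0 0 0 0 0 1;1 0 0 0 0 0 1;0.8 0 0 0 0 0 1;0.4 0 0 0 0 0 1;0 0 0 0 0 0 1;0 0 0 0 0 0 1;0 0 0 0 0 0 1;0 0 0 0 0 0 1",
)

```text
time_s: 24.6
tcp_pos: [0.5362, -0.0778, 0.165]
ee_rot: [[-0.273, -0.962, -0.0], [-0.962, 0.273, 0.0], [-0.0, 0.0, -1.0]]
wrist_force: [-0.0, -0.8, 0.0]
gripper_width: 0.003
gripper_force: 0.0
```

```bash
python3 lk.py; python3 - <<'E'
from h import *
S=np.load('scene5.npz');p=S['p']
cv2.imwrite('pics/f.png',cv2.resize(p[180:320,240:460,::-1],None,fx=3.5,fy=3.5,interpolation=cv2.INTER_CUBIC))
K,E=S['K'],S['E'];g=p.min(2).astype(int);f=lambda u,v:plane(K,E,u,v,.1105)[:2]*1000
C=cloud(S['d'],K,E); ax=np.array([.274,.9617]);c0=np.array([.5891,.117])+.030*ax
m=(abs(C[...,2]-.11)<.004)&(np.hypot(*(C[...,:2]-c0).reshape(-1,2).T).reshape(g.shape)<.027)&(g>110)
_,l,st,_=cv2.connectedComponentsWithStats(m.astype(np.uint8)); k=1+st[1:,4].argmax(); m=l==k
L=[]
for u in np.unique(np.where(m)[1])[1:-2]:
    v=np.where(m[:,u])[0]; vv=np.arange(v.min()-1,v.max()+2); w=np.clip(g[vv,u]-60.,0,None); L.append(f(u,(w*vv).sum()/w.sum()))
L=np.array(L);print(len(L),L.round(1).tolist(),'heading',90-np.degrees(np.arctan(np.polyfit(L[:,1],L[:,0],1)[0])))
E
```

```text
24.6 [ 0.5362 -0.0778  0.165 ] [-0.04971413 -0.76738622  0.03445066]
tin (reader frame) 470 ((0.000820796936750412, 0.029854536056518555), 0.02974563091993332) 0.11058617152724617
11 [[599.9, 148.7], [600.1, 150.6], [600.3, 152.5], [600.8, 154.4], [601.5, 156.2], [602.2, 158.0], [602.6, 159.9], [603.4, 161.7], [604.3, 163.5], [604.5, 165.4], [605.1, 167.2]] heading 73.04448997998963
```

View pics/f.png

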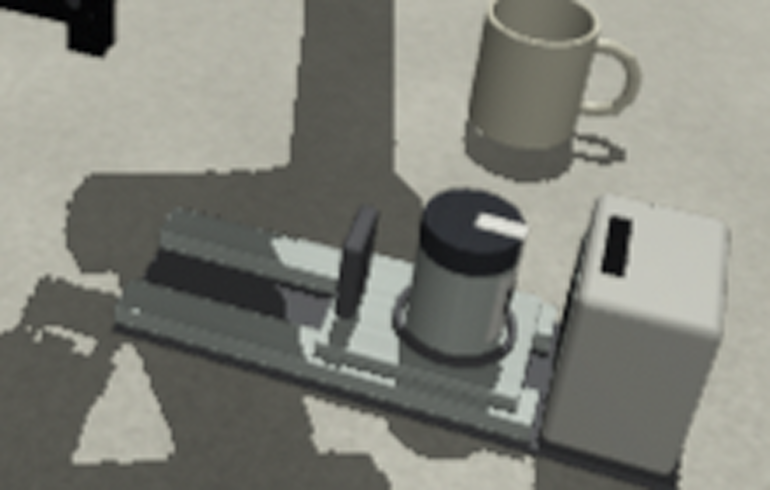

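After backing off, the tin stays at y = 29.9 mm (home 30). It's upright with the seal heading ~73°, and in the picture the tin at (465,280) is squarely facing the block, with the mug untouched. Handing in.

```bash
python3 -c "
from station import r
print(r.finish_job())"
```

```text
the job is handed in; nothing more can be done
None
```

The job is handed in: the tin stands upright in the seat with its label within about 1° of straight at the window. The carriage is home past its catch and stayed there when I backed off. I moved none of the bystanders, though I only re-checked the mug by camera at the end.

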